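Hold the sample case gate open

ROBOT

A 6-joint arm with a two-finger parallel gripper is mounted at the origin on the work surface. World frame = base frame: x ahead of the robot, y to its left, z up, the work surface at z = 0. Lengths are in m, angles in rad, forces in N, time in s.
With the tool pointing down it reaches from about 0.3 to 0.775 m from the base axis. Payload 14.6 kg.
Tool frame: the origin (TCP) lies on the centre line of the jaws, within the pads' length; the fingertips stand 19 mm ahead of it and the grasp point (between the pads) is the TCP; y points along the fingers, x is the direction in which the jaws open and shut, and the axes are right-handed (so a half turn about y gives the same grasp; the last joint's range is limited). The gripper opens to 94 mm and grips with 3 to 60 N. Pads are 16 mm wide; open, the fingers measure 119 mm over their backs; the gripper's body (75 mm by 177 mm) begins 78 mm behind the grasp point.
Start: joints at [1.192, 0.3, 1.521, -0, 1.321, -0.067], TCP at [0.169, 0.523, 0.224] pointing down, gripper open.
Joint ranges: [-3.03, 3.03], [-0.79, 2.21], [0.23, 2.52], [-1.04, 4.18], [0, 3.07], [-2.55, 2.55]. Speed limits (rad/s): [2.22, 2.22, 2.57, 3.14, 3.14, 3.14].

INTERFACE

Orientations are given as [roll, pitch, yaw] about the fixed x, y, z axes, in that order (R = Rz(yaw) Ry(pitch) Rx(roll)).
In Python, from station import get_obs, cams, workorder gives the robot as it stands.
- The arm moves only by the shell command python3 -m handwheel 'ROWS' [FORCE]. ROWS is JSON, a list of rows, each an object of numbers: "fingers": the opening, from -1 (shut) to 1 (fully open); "x", "y", "z": the shift along the tool's x, y, z in m; "spin": the turn about the tool's y in degrees. In form: [{"fingers": .., "x": .., "y": .., "z": .., "spin": ..}, ...]. A call has exactly 10 rows; each row is the pose to reach, as a shift and turn from the pose commanded when the call began, along the tool's axes at that moment; what a row does not reach only later rows make up. A row lasts 1/10 s, in which the tool goes at most 50 mm and 8.59 degrees, less where a joint would pass 70% of its speed; a pose out of reach is approached as far as the arm can. A call with a gripper value outside its range is refused whole. The fingers move at their own pace and stop on an object; FORCE is the grip in N (left out, the last holds). Time passes only in rows, so rows that repeat a pose let the fingers close, or fill a call up. It gives the time, the measured TCP pose, the force and the opening at its end, in the units of the state.
- get_obs(): the state, without advancing time (a new reading comes with each control period).
- cams.camera(name): name is "side" or "top" or "wrist"; returns (picture, depth): 480x640x3 uint8, red, green, blue; 480x640 float32, m along the optical axis (not along the pixel's ray), 0 where there is no reading.
- cams.get_calibration(name): a dict with "fx", "fy", "cx", "cy" (pixels), "view" (4x4, takes a point from world to camera coordinates). Camera axes: x right, y down, z forward; pixel columns grow to the right and rows downward; lengths in m; the calibration is good to about 2 mm. The wrist camera is an equidistant fisheye: a pixel r from the principal point sees the ray r / f radians off the axis. A picture is of the moment at which its call begins: read the wrist's pose just before it. get_calibration takes no time and is no camera call; for the wrist camera it gives the pose at the moment of the call.
- workorder.hand_in(): hands the job in, once; it reports no verdict.
The state is a dict: "time_s": time; "qpos": joint angles; "joint_vel": joint speeds; "tau": joint torques, N m; "ee_pos": TCP position; "eef_rot": TCP orientation; "force": force on the tool from outside, world axes, zero at the start; "moment": the same for the moment, N m; "grip_width": finger opening in m.
Only numpy, scipy, OpenCV 4.12 (cv2) and the standard library are available. Lean on these libraries where they do the work, as an engineer would, in place of code of your own. Each camera call takes 0.05 s, during which the arm holds its last target. There are 200 camera calls.

TASK

On the lab bench stands a clear sample case with a spring gate. Squeeze the yellow catch on its roof shut first, then the blue catch, and then swing the gate by its orange handle past its sprung detent and hold it wide open, about square to the case front or beyond, so that a student can take out the tube rack. Finish while holding the gate there, without letting go, and leave the tubes and the other things on the bench undisturbed.

Things in the scene. Friction and masses are not known exactly. Their poses are not given: they have to be found in the camera images.
- case: Clear sample case with blue edges, fixed (all sizes in mm). Origin on the bench under the middle of its open front; -x points out of the front (roughly to the robot), y runs along the front, z up. 145 deep (x 0 to 145), 200 wide (y -100 to 100), roof top at z 126. Its white base plate, 8 thick, runs 100 out in front. A gate closes the front; two catches stand on the roof.
- gate_hinge (a point): Point on the gate's upright hinge axis, at x -6, y +85, z 60 in the case frame (left end of the front).
- gate (a joint): Gate angle, rad: 0 shut, 1.7 at its stop; opens outwards, clockwise from above. Clear panel with blue border, 170 wide, z 20 to 112. A weak spring always closes it (1.5 N at the handle when wide). A brass ball in the base plate is its detent, felt from 0.6 to 0.9 (2 N more); let go beyond, it falls back at least to there. Each catch not squeezed blocks the gate within 0.1.
- handle (a point): Gate handle: orange upright round bar, 16 in diameter, top at z 170 above the bench, free above z 100 (stubs to the gate at z 45 and 95). This point is on its axis at z 150 and moves with the gate: 50 in front of the gate's plane, 130 along it from the hinge axis; gate shut, case x -56, y -45.
- yellow_catch: Yellow catch on the roof, squeezed first. Origin on the roof; axes as the case's. At case x 30, y +40 or -70 (catches may be swapped). At -y a fixed steel lug (outer face y -21, 24 wide in x, 8 thick, top z 46), at +y a yellow sliding tab of that size (outer face y +21 when out) with an arm and tongue over the front edge. Base plate 4 thick. 42 across when out, 30 squeezed.
- yellow_grip (a point): Middle between the outer faces of the yellow catch's lug and fully squeezed tab (catch x 0, y -6, z 30). Jaws that close along the case's y axis, centred here, push the tab the whole way; the lug does not give.
- yellow_tab (a joint): Travel of the yellow tab towards its lug in m: about 0 out, 0.012 fully squeezed. About 4 N of friction; it stays where it is pushed. The gate is free of it beyond 0.007.
- blue_catch: The blue catch (to be squeezed second), the same as the yellow one but with a blue tab, in the other of the two places.
- blue_grip (a point): The same point of the blue catch (catch x 0, y -6, z 30).
- blue_tab (a joint): Travel of the blue tab, as for the yellow one.
- inner_rack: Purple tube rack 70 x 110 x 34 standing loose inside the case, tube caps to z 46 above its underside. Origin under its centre. Not to be disturbed.
- tube_rack: Purple tube rack 190 x 70 x 34 (long side its x) with tube caps, on the bench at the right of the case. Origin under its centre. Not to be disturbed.
- reagent_bottle: Small capped amber bottle, 42 in diameter, 80 tall, on the bench close beside the case, on its left. Origin under its centre. Not to be disturbed.
- pipette: White and grey pipette, 228 long (along its x), 22 high, lying on the bench at the left of the case. Origin on the bench under its middle. Not to be disturbed.

How it is judged:
By the outcome, as a careful person would: the job done as asked, in the order asked, and still so for the second after the job is handed in, while the arm keeps its last pose, push and grip.
It also fails if it takes over 51 s, if anything falls off the work surface, if the arm or the gripper's body presses on something with over 40 N, if the wrist force passes 120 N, or if a joint passes its speed limit or range.

## Working session

There is one attempt and no reset: what is moved stays moved. The work goes in short steps, Python scripts to look and compute and a shell command to move; the robot and the scene stay as the last step left them, time stands still between calls to the robot, and variables do not carry over. Pictures are saved under pics/ and viewed, about 8 in all and at most 12, crops included, and the job is handed in when it is done.

```bash
mkdir -p pics; ls; cat > h.py <<'E'
import numpy as np, cv2
from station import get_obs, cams, workorder
from scipy.spatial.transform import Rotation as R
def snap(n,f):
    p,d=cams.camera(n); cv2.imwrite('pics/'+f+'.png',p[:,:,::-1]); np.savez('pics/'+f,p=p,d=d,**{k:np.array(v) for k,v in cams.get_calibration(n).items()}); return p,d
def world(f,mask):  # points by depth (pinhole)
    z=np.load('pics/'+f+'.npz'); v,u=np.nonzero(mask&(z['d']>0)); d=z['d'][v,u]
    c=np.c_[(u-z['cx'])/z['fx']*d,(v-z['cy'])/z['fy']*d,d,np.ones_like(d)]
    return (np.linalg.inv(z['view'])@c.T).T[:,:3],u,v
E
python3 - <<'E'
from h import *
print(get_obs())
a,_=snap('top','top0');b,_=snap('side','side0')
for n in('top','side'):print(cams.get_calibration(n))
E
```

```text
pics
{'time_s': 0.0, 'qpos': array([ 1.19240769e+00,  3.00497713e-01,  1.52155216e+00,  7.45408590e-06,
        1.32068829e+00, -6.66206296e-02]), 'joint_vel': array([-2.76978065e-04,  1.87734951e-04, -1.08541152e-04,  1.82926186e-03,
       -3.47988943e-04, -3.09735663e-05]), 'tau': array([-4.63274337e-04, -5.31804979e+01, -3.52723038e+01,  7.07690092e-02,
        2.45692651e-02, -1.60393733e-04]), 'ee_pos': array([0.16863606, 0.52327129, 0.22388395]), 'eef_rot': array([-1.57071286e+00,  1.14248763e-03,  1.25902652e+00]), 'force': array([-0.16018866,  0.11580016, -0.14392741]), 'moment': array([-0.02361833,  0.01755203,  0.01966456]), 'grip_width': 0.09383182637797234}
{'fx': 516.9051762497878, 'fy': 516.9051762497878, 'cx': 321.70466365410283, 'cy': 236.1018370681361, 'view': array([[ 6.98755545e-05, -9.99992083e-01, -3.97848689e-03,
         6.83339472e-02],
       [-9.94551388e-01,  3.45252866e-04, -1.04246909e-01,
         6.26478423e-01],
       [ 1.04247458e-01,  3.96409397e-03, -9.94543490e-01,
         1.03401319e+00],
       [ 0.00000000e+00,  0.00000000e+00,  0.00000000e+00,
         1.00000000e+00]])}
{'fx': 512.0767102424135, 'fy': 512.0767102424135, 'cx': 314.2997649324455, 'cy': 237.2499916787858, 'view': array([[ 0.69100992, -0.7228445 , -0.00105265, -0.39493977],
       [-0.43036807, -0.41024346, -0.80404206,  0.3677288 ],
       [ 0.58076554,  0.55605407, -0.59457149,  0.62360454],
       [ 0.        ,  0.        ,  0.        ,  1.        ]])}
```

View pics/top0.png

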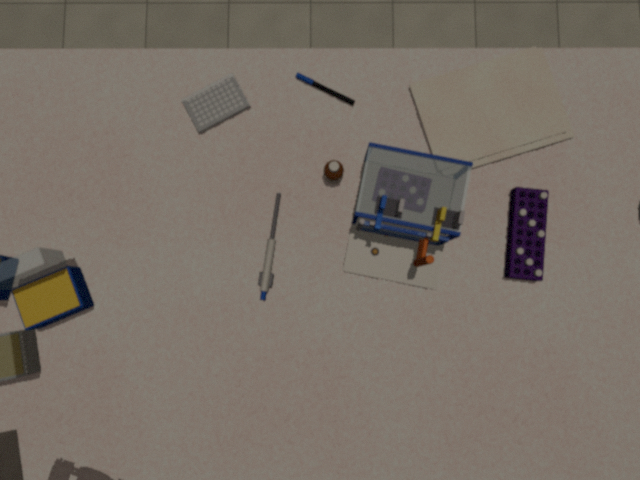

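View pics/side0.png

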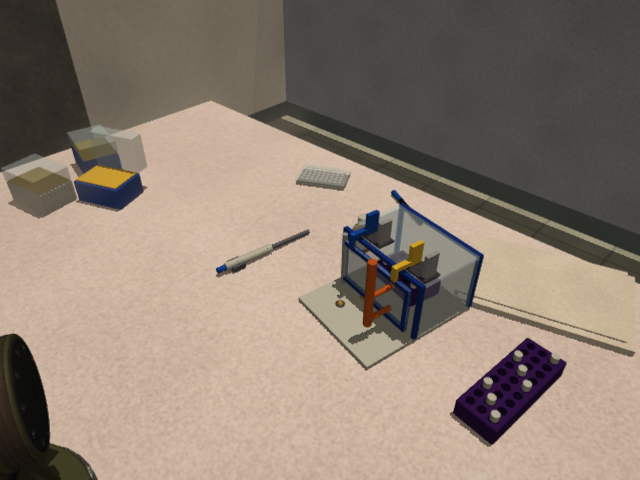

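The top view shows the case with its front tilted in yaw: roof corners at about (370,146), (470,162), (357,218) and (460,238). The blue catch is at the left (380,213), the yellow one at the right (440,222), the handle top near (423,243)–(428,258) and the brass ball at (375,251). The side view agrees, with the lugs to the right of the tabs.

```bash
python3 - <<'E'
from h import *
for f in('top0','side0'):
    z=np.load(f'pics/{f}.npz'); p=z['p']; hsv=cv2.cvtColor(p,cv2.COLOR_RGB2HSV); H,S,V=[hsv[...,i].astype(int) for i in range(3)]
    roi=np.zeros(H.shape,bool)
    if f=='top0': roi[130:300,340:480]=1
    else: roi[180:370,300:490]=1
    M={'or':(H<13)&(S>170)&(V>90),'ye':(H>=18)&(H<32)&(S>150)&(V>90),'bl':(H>105)&(H<125)&(S>150)}
    for k,m in M.items():
        P,u,v=world(f,m&roi)
        if k=='bl':
            s=P[:,2]>0.138
            P=P[s];u=u[s];v=v[s]
        print(f,k,len(P),'uv',u.mean(),v.mean(),'P',np.percentile(P,[2,50,98],axis=0).round(3).tolist())
        for lo,hi in [(.12,.135),(.135,.15),(.15,.16),(.16,.18)]:
            s=(P[:,2]>lo)&(P[:,2]<hi)
            if s.sum()>5: print('   z',lo,s.sum(),P[s].mean(0).round(4),'span',np.ptp(P[s],axis=0).round(3))
# base plate and roof blue rims in top
z=np.load('pics/top0.npz');hsv=cv2.cvtColor(z['p'],cv2.COLOR_RGB2HSV)
H,S,V=[hsv[...,i].astype(int) for i in range(3)]
roi=np.zeros(H.shape,bool);roi[130:300,340:480]=1
P,u,v=world('top0',(H>105)&(H<125)&(S>150)&roi)
s=(P[:,2]>.115)&(P[:,2]<.135);P=P[s]
r=cv2.minAreaRect((P[:,:2]*1000).astype(np.float32));print('roof rect',r,cv2.boxPoints(r))
E
```

```text
top0 or 96 uv 426.21875 252.52083333333334 P [[0.566, -0.134, 0.096], [0.586, -0.128, 0.101], [0.61, -0.119, 0.172]]
   z 0.16 39 [ 0.5709 -0.1242  0.1695] span [0.011 0.011 0.006]
top0 ye 140 uv 435.9642857142857 225.63571428571427 P [[0.597, -0.154, 0.013], [0.632, -0.146, 0.146], [0.663, -0.043, 0.175]]
   z 0.135 81 [ 0.6231 -0.1437  0.1442] span [0.03  0.014 0.008]
   z 0.16 53 [ 0.6525 -0.1498  0.1722] span [0.02  0.011 0.008]
top0 bl 159 uv 380.0503144654088 212.52201257861634 P [[0.63, -0.047, 0.14], [0.658, -0.04, 0.146], [0.683, -0.031, 0.175]]
   z 0.135 93 [ 0.6458 -0.0373  0.1441] span [0.051 0.015 0.011]
   z 0.15 8 [ 0.6671 -0.0395  0.1552] span [0.015 0.006 0.008]
   z 0.16 58 [ 0.6736 -0.0423  0.1718] span [0.022 0.01  0.015]
side0 or 211 uv 378.3127962085308 289.34597156398104 P [[0.564, -0.136, 0.041], [0.587, -0.13, 0.098], [0.62, -0.114, 0.17]]
   z 0.16 50 [ 0.5693 -0.1248  0.1691] span [0.015 0.015 0.005]
side0 ye 484 uv 406.7004132231405 260.2892561983471 P [[0.596, -0.155, 0.014], [0.641, -0.148, 0.144], [0.662, -0.044, 0.172]]
   z 0.12 55 [ 0.6145 -0.1427  0.128 ] span [0.114 0.036 0.014]
   z 0.135 233 [ 0.6317 -0.1471  0.1423] span [0.058 0.02  0.015]
   z 0.15 63 [ 0.6482 -0.1508  0.1553] span [0.023 0.011 0.01 ]
   z 0.16 116 [ 0.6505 -0.1503  0.1679] span [0.027 0.012 0.013]
side0 bl 316 uv 367.42721518987344 224.3860759493671 P [[0.629, -0.048, 0.139], [0.664, -0.043, 0.148], [0.683, -0.031, 0.171]]
   z 0.135 167 [ 0.6541 -0.0404  0.143 ] span [0.057 0.02  0.012]
   z 0.15 55 [ 0.6697 -0.0444  0.1551] span [0.022 0.011 0.01 ]
   z 0.16 94 [ 0.6718 -0.0437  0.1673] span [0.024 0.011 0.013]
roof rect ((697.94091796875, -103.49165344238281), (197.05328369140625, 162.19723510742188), 78.95001983642578) [[ 599.4617   -184.64786 ]
 [ 758.65186  -215.73544 ]
 [ 796.42017   -22.33545 ]
 [ 637.23        8.752136]]
```

```bash
python3 - <<'E'
from h import *
p=np.load('pics/top0.npz')['p'][130:300,340:485]
cv2.imwrite('pics/crop1.png',cv2.resize(p[:,:,::-1],None,fx=4,fy=3.5,interpolation=cv2.INTER_CUBIC) if 0 else cv2.resize(p[:,:,::-1],None,fx=3.5,fy=3.5,interpolation=cv2.INTER_CUBIC))
E
```

```text
(no output)
```

View pics/crop1.png

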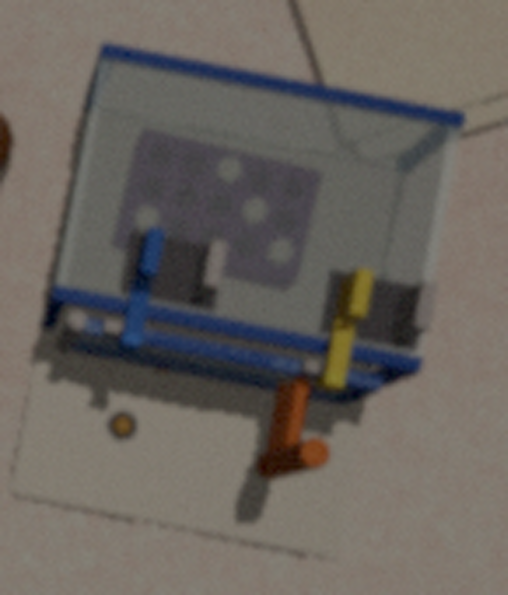

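The catches are blue at +y and yellow at −y. The case yaw is about −0.194, with its origin near (0.633, −0.092). Grip targets are yellow (0.648, −0.172, 0.156) and blue (0.669, −0.064, 0.156), with jaw yaw 1.377. I'm moving above the yellow catch now.

```bash
cat >> h.py <<'E'
def shift(target,yaw):  # tool-frame shift and spin from measured pose
    o=get_obs(); r=R.from_euler('xyz',o['eef_rot']); d=r.inv().apply(np.array(target)-o['ee_pos'])
    s=-np.degrees((yaw-o['eef_rot'][2]+np.pi)%(2*np.pi)-np.pi)
    print('t',round(o['time_s'],2),'pos',o['ee_pos'].round(4),'rot',o['eef_rot'].round(3),'F',o['force'].round(1),'w',round(o['grip_width'],4),'q6',o['qpos'][5].round(2)); print('shift',d.round(4),'spin',round(s,2))
E
python3 -m handwheel '[{"fingers":1,"x":-0.258,"y":-0.016,"z":-0.335,"spin":-6.8},{"fingers":1,"x":-0.258,"y":-0.016,"z":-0.335,"spin":-6.8},{"fingers":1,"x":-0.258,"y":-0.016,"z":-0.335,"spin":-6.8},{"fingers":1,"x":-0.258,"y":-0.016,"z":-0.335,"spin":-6.8},{"fingers":1,"x":-0.258,"y":-0.016,"z":-0.335,"spin":-6.8},{"fingers":1,"x":-0.258,"y":-0.016,"z":-0.335,"spin":-6.8},{"fingers":1,"x":-0.258,"y":-0.016,"z":-0.335,"spin":-6.8},{"fingers":1,"x":-0.258,"y":-0.016,"z":-0.335,"spin":-6.8},{"fingers":1,"x":-0.258,"y":-0.016,"z":-0.335,"spin":-6.8},{"fingers":1,"x":-0.258,"y":-0.016,"z":-0.335,"spin":-6.8}]' 30
python3 -c "
from h import *
shift([.648,-.172,.24],1.377)"
```

```text
time_s: 1.1
ee_pos: [0.4096, 0.173, 0.2403]
eef_rot: [-1.571, 0.0, 1.374]
force: [-0.4, 0.6, -0.3]
grip_width: 0.0943
t 1.1 pos [0.4096 0.173  0.2403] rot [-1.571  0.     1.374] F [-0.4  0.6 -0.3] w 0.0943 q6 -1.06
shift [-0.2917  0.0004 -0.3013] spin -0.17
```

```bash

python3 -m handwheel '[{"fingers":1,"x":-0.292,"y":0,"z":-0.301,"spin":-0.2},{"fingers":1,"x":-0.292,"y":0,"z":-0.301,"spin":-0.2},{"fingers":1,"x":-0.292,"y":0,"z":-0.301,"spin":-0.2},{"fingers":1,"x":-0.292,"y":0,"z":-0.301,"spin":-0.2},{"fingers":1,"x":-0.292,"y":0,"z":-0.301,"spin":-0.2},{"fingers":1,"x":-0.292,"y":0,"z":-0.301,"spin":-0.2},{"fingers":1,"x":-0.292,"y":0,"z":-0.301,"spin":-0.2},{"fingers":1,"x":-0.292,"y":0,"z":-0.301,"spin":-0.2},{"fingers":1,"x":-0.292,"y":0,"z":-0.301,"spin":-0.2},{"fingers":1,"x":-0.292,"y":0,"z":-0.301,"spin":-0.2}]'
python3 -c "
from h import *
shift([.648,-.172,.156],1.377)
snap('wrist','wr1')
print(cams.get_calibration('wrist'))"
```

```text
time_s: 2.1
ee_pos: [0.6484, -0.1704, 0.2388]
eef_rot: [-1.569, -0.0, 1.379]
force: [0.4, 0.7, -0.3]
grip_width: 0.0942
t 2.1 pos [ 0.6484 -0.1704  0.2388] rot [-1.569 -0.     1.379] F [ 0.4  0.7 -0.3] w 0.0942 q6 -1.69
shift [-0.0016  0.0827 -0.    ] spin 0.14
{'fx': 371.64829954431775, 'fy': 371.64829954431775, 'cx': 319.9284233576106, 'cy': 243.05022857191878, 'view': array([[ 1.90011769e-01,  9.81781813e-01, -1.47895406e-05,
         4.26189918e-02],
       [ 9.49794092e-01, -1.83817126e-01,  2.53184611e-01,
        -6.76999060e-01],
       [ 2.48569328e-01, -4.81221029e-02, -9.67417982e-01,
         2.35970850e-01],
       [ 0.00000000e+00,  0.00000000e+00,  0.00000000e+00,
         1.00000000e+00]])}
```

View pics/wr1.png

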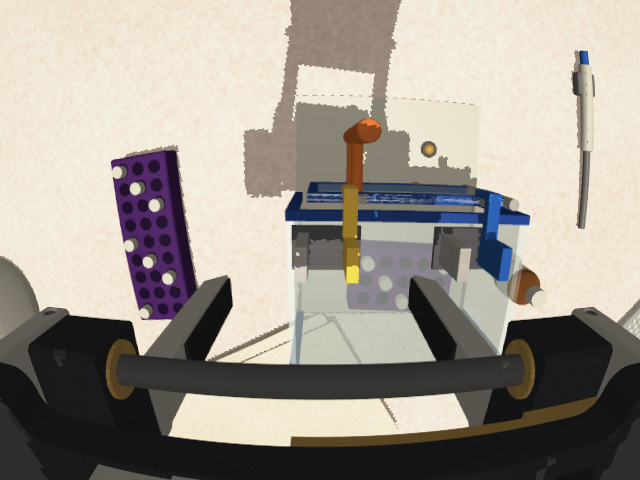

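The wrist view shows the yellow catch, lug at (300,255) and tab at (350,270), centred between the fingertips at about x = 320. Descending.

```bash

python3 -m handwheel '[{"fingers":1,"x":-0.001,"y":0.02,"z":0,"spin":0},{"fingers":1,"x":-0.001,"y":0.04,"z":0,"spin":0},{"fingers":1,"x":-0.001,"y":0.06,"z":0,"spin":0},{"fingers":1,"x":-0.001,"y":0.075,"z":0,"spin":0},{"fingers":1,"x":-0.001,"y":0.082,"z":0,"spin":0},{"fingers":0.2,"x":-0.001,"y":0.082,"z":0,"spin":0},{"fingers":0,"x":-0.001,"y":0.082,"z":0,"spin":0},{"fingers":0,"x":-0.001,"y":0.082,"z":0,"spin":0},{"fingers":0,"x":-0.001,"y":0.082,"z":0,"spin":0},{"fingers":0,"x":-0.001,"y":0.082,"z":0,"spin":0}]' 25
python3 -c "
from h import *
shift([.648,-.172,.156],1.377)
p,d=snap('wrist','wr2')"
```

```text
time_s: 3.15
ee_pos: [0.6477, -0.1702, 0.1589]
eef_rot: [-1.571, 0.0, 1.381]
force: [0.2, 0.1, -0.1]
grip_width: 0.0576
t 3.15 pos [ 0.6477 -0.1702  0.1589] rot [-1.571  0.     1.381] F [ 0.2  0.1 -0.1] w 0.0576 q6 -1.69
shift [-0.0017  0.0029 -0.0006] spin 0.23
```

View pics/wr2.png

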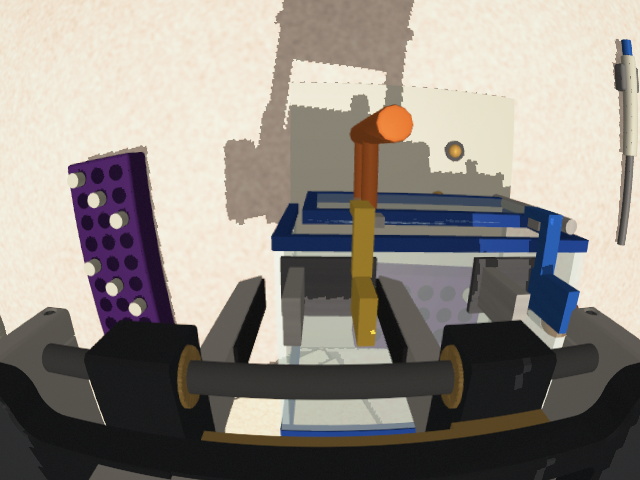

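The fingers straddle the catch: the right finger sits just outside the tab at (380,300) and the left one clear of the lug at (265,300). Squeezing.

```bash

python3 -m handwheel '[{"fingers":-0.2,"x":-0.001,"y":0.001,"z":0,"spin":0},{"fingers":-0.5,"x":-0.001,"y":0.001,"z":0,"spin":0},{"fingers":-0.5,"x":-0.001,"y":0.001,"z":0,"spin":0},{"fingers":-0.5,"x":-0.001,"y":0.001,"z":0,"spin":0},{"fingers":-0.5,"x":-0.001,"y":0.001,"z":0,"spin":0},{"fingers":-0.5,"x":-0.001,"y":0.001,"z":0,"spin":0},{"fingers":-0.5,"x":-0.001,"y":0.001,"z":0,"spin":0},{"fingers":-0.5,"x":-0.001,"y":0.001,"z":0,"spin":0},{"fingers":-0.5,"x":-0.001,"y":0.001,"z":0,"spin":0},{"fingers":-0.5,"x":-0.001,"y":0.001,"z":0,"spin":0}]' 25
python3 -c "
from h import *
shift([.669,-.064,.24],1.377)"
```

```text
time_s: 4.2
ee_pos: [0.6474, -0.172, 0.1577]
eef_rot: [-1.571, 0.001, 1.38]
force: [0.4, -5.9, 4.4]
grip_width: 0.0297
t 4.2 pos [ 0.6474 -0.172   0.1577] rot [-1.571e+00  1.000e-03  1.380e+00] F [ 0.4 -5.9  4.4] w 0.0297 q6 -1.69
shift [ 0.1101 -0.0824 -0.0008] spin 0.19
```

The width is 29.7 mm, so yellow is fully squeezed. Opening, lifting and moving over blue.

```bash

python3 -m handwheel '[{"fingers":0.3,"x":0,"y":0,"z":0,"spin":0},{"fingers":0.3,"x":0,"y":0,"z":0,"spin":0},{"fingers":0.3,"x":0,"y":0,"z":0,"spin":0},{"fingers":0.3,"x":0,"y":0,"z":0,"spin":0},{"fingers":0.3,"x":0,"y":-0.03,"z":0,"spin":0},{"fingers":0.3,"x":0,"y":-0.06,"z":0,"spin":0},{"fingers":0.3,"x":0.03,"y":-0.06,"z":0,"spin":0},{"fingers":0.3,"x":0.07,"y":-0.06,"z":0,"spin":0},{"fingers":0.3,"x":0.11,"y":-0.06,"z":0,"spin":0},{"fingers":0.3,"x":0.11,"y":-0.06,"z":0,"spin":0}]'
python3 -c "
from h import *
shift([.669,-.064,.157],1.377)
p,d=snap('wrist','wr3')"
```

```text
time_s: 5.2
ee_pos: [0.6686, -0.0586, 0.2174]
eef_rot: [-1.571, -0.001, 1.386]
force: [0.4, 0.3, -0.1]
grip_width: 0.0613
t 5.2 pos [ 0.6686 -0.0586  0.2174] rot [-1.571e+00 -1.000e-03  1.386e+00] F [ 0.4  0.3 -0.1] w 0.0613 q6 -1.53
shift [-0.0052  0.0603 -0.0014] spin 0.49
```

View pics/wr3.png

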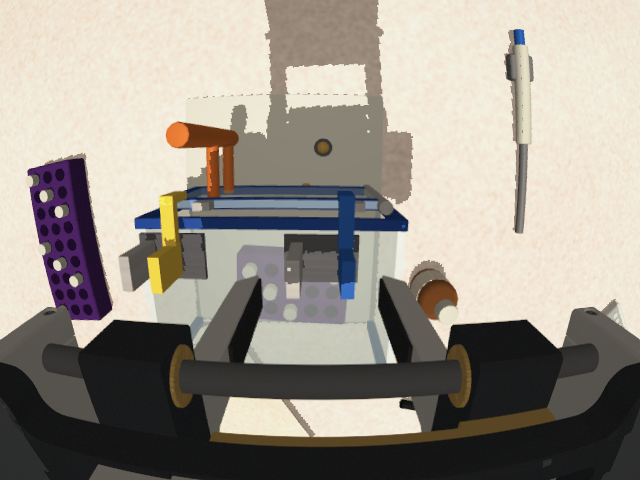

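The blue catch's lug is at (290,280) and its tab at (347,290), with the fingers centred on 321. They need to shift about 5 mm toward the lug.

```bash
python3 -c "
from h import *
shift([.669,-.064,.157],1.377)"
python3 -m handwheel '[{"fingers":0.3,"x":-0.005,"y":0,"z":0,"spin":0.4},{"fingers":0.3,"x":-0.005,"y":0,"z":0,"spin":0.4},{"fingers":0.3,"x":-0.005,"y":0,"z":0,"spin":0.4},{"fingers":0.3,"x":-0.005,"y":0,"z":0,"spin":0.4},{"fingers":0.3,"x":-0.005,"y":0,"z":0,"spin":0.4},{"fingers":0.3,"x":-0.005,"y":0.01,"z":0,"spin":0.4},{"fingers":0.3,"x":-0.005,"y":0.02,"z":0,"spin":0.4},{"fingers":0.3,"x":-0.005,"y":0.03,"z":0,"spin":0.4},{"fingers":0.3,"x":-0.005,"y":0.03,"z":0,"spin":0.4},{"fingers":0.3,"x":-0.005,"y":0.03,"z":0,"spin":0.4}]'
python3 -c "
from h import *
shift([.669,-.064,.157],1.377)"
```

```text
t 5.25 pos [ 0.6683 -0.0609  0.2173] rot [-1.571 -0.     1.384] F [-0.1  0.5 -0.2] w 0.0609 q6 -1.53
shift [-0.0029  0.0603 -0.0012] spin 0.42
time_s: 6.25
ee_pos: [0.6671, -0.068, 0.1871]
eef_rot: [-1.57, 0.0, 1.374]
force: [-0.5, -0.2, -0.6]
grip_width: 0.061
t 6.25 pos [ 0.6671 -0.068   0.1871] rot [-1.57   0.     1.374] F [-0.5 -0.2 -0.6] w 0.061 q6 -1.53
shift [ 0.0043  0.0301 -0.0011] spin -0.16
```

```bash

python3 -m handwheel '[{"fingers":0.45,"x":0.0035,"y":0,"z":0,"spin":0},{"fingers":0.45,"x":0.0035,"y":0.01,"z":0,"spin":0},{"fingers":0.45,"x":0.0035,"y":0.02,"z":0,"spin":0},{"fingers":0.45,"x":0.0035,"y":0.03,"z":0,"spin":0},{"fingers":0.45,"x":0.0035,"y":0.03,"z":0,"spin":0},{"fingers":0.2,"x":0.0035,"y":0.03,"z":0,"spin":0},{"fingers":0.2,"x":0.0035,"y":0.03,"z":0,"spin":0},{"fingers":0.2,"x":0.0035,"y":0.03,"z":0,"spin":0},{"fingers":0.2,"x":0.0035,"y":0.03,"z":0,"spin":0},{"fingers":0.2,"x":0.0035,"y":0.03,"z":0,"spin":0}]' 25
python3 -m handwheel '[{"fingers":-0.2,"x":0,"y":0,"z":0,"spin":0},{"fingers":-0.5,"x":0,"y":0,"z":0,"spin":0},{"fingers":-0.5,"x":0,"y":0,"z":0,"spin":0},{"fingers":-0.5,"x":0,"y":0,"z":0,"spin":0},{"fingers":-0.5,"x":0,"y":0,"z":0,"spin":0},{"fingers":-0.5,"x":0,"y":0,"z":0,"spin":0},{"fingers":-0.5,"x":0,"y":0,"z":0,"spin":0},{"fingers":-0.5,"x":0,"y":0,"z":0,"spin":0},{"fingers":-0.5,"x":0,"y":0,"z":0,"spin":0},{"fingers":-0.5,"x":0,"y":0,"z":0,"spin":0}]' 25
```

```text
time_s: 7.25
ee_pos: [0.6679, -0.0646, 0.1576]
eef_rot: [-1.571, -0.0, 1.374]
force: [-0.1, 0.2, 0.1]
grip_width: 0.0565
time_s: 8.25
ee_pos: [0.668, -0.064, 0.1576]
eef_rot: [-1.571, -0.001, 1.374]
force: [1.3, 5.9, 2.7]
grip_width: 0.0296
```

Blue is squeezed (29.6 mm). Now to the handle.

```bash

python3 -m handwheel '[{"fingers":0.3,"x":0,"y":0,"z":0,"spin":0},{"fingers":0.3,"x":0,"y":0,"z":0,"spin":0},{"fingers":0.3,"x":0,"y":0,"z":0,"spin":0},{"fingers":0.3,"x":0,"y":0,"z":0,"spin":0},{"fingers":0.3,"x":0,"y":-0.03,"z":0,"spin":0},{"fingers":0.3,"x":0,"y":-0.065,"z":0,"spin":0},{"fingers":0.3,"x":-0.025,"y":-0.065,"z":0.028,"spin":0},{"fingers":0.3,"x":-0.055,"y":-0.065,"z":0.056,"spin":0},{"fingers":0.3,"x":-0.08,"y":-0.065,"z":0.084,"spin":0},{"fingers":0.3,"x":-0.08,"y":-0.065,"z":0.084,"spin":0}]' 40
python3 - <<'E'
from h import *
p,d=snap('wrist','wr4'); snap('top','top4')
shift([.570,-.1255,.152],1.377)
z=np.load('pics/top4.npz');hsv=cv2.cvtColor(z['p'],cv2.COLOR_RGB2HSV)
# fisheye points of orange/yellow/blue via depth
z=np.load('pics/wr4.npz');hsv=cv2.cvtColor(z['p'],cv2.COLOR_RGB2HSV);H,S,V=[hsv[...,i].astype(int) for i in range(3)]
for k,m in {'or':(H<13)&(S>170)&(V>90),'ye':(H>=18)&(H<32)&(S>150)&(V>90),'bl':(H>105)&(H<125)&(S>150)}.items():
    v,u=np.nonzero(m&(d>0));x=(u-z['cx']);y=v-z['cy'];r=np.hypot(x,y)+1e-9;t=r/z['fx'];D=d[v,u]
    c=np.c_[D*np.tan(t)*x/r,D*np.tan(t)*y/r,D,np.ones_like(D)];P=(np.linalg.inv(z['view'])@c.T).T[:,:3]
    s=(P[:,2]>.165)&(P[:,2]<.18)
    if s.sum()>3: print(k,s.sum(),np.median(P[s],axis=0).round(4),P[s].min(0).round(4),P[s].max(0).round(4))
E
```

```text
time_s: 9.25
ee_pos: [0.5674, -0.1286, 0.223]
eef_rot: [-1.571, 0.001, 1.372]
force: [0.4, 0.9, -0.2]
grip_width: 0.0612
t 9.35 pos [ 0.5699 -0.1271  0.223 ] rot [-1.572  0.     1.373] F [-0.3  0.3  0.2] w 0.0613 q6 -1.66
shift [0.0016 0.071  0.0002] spin -0.23
or 507 [ 0.5713 -0.1238  0.17  ] [ 0.5645 -0.1311  0.1651] [ 0.5804 -0.1164  0.172 ]
ye 32 [ 0.6625 -0.1624  0.1723] [ 0.6599 -0.1656  0.1712] [ 0.6643 -0.1587  0.1737]
```

View pics/wr4.png

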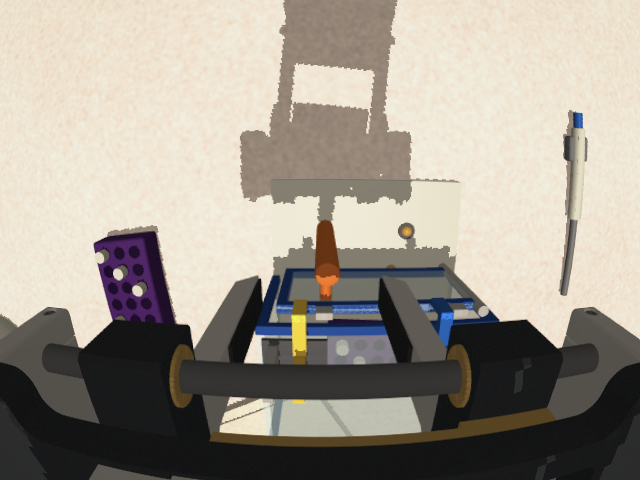

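The handle at (325,270) is between the fingers, 2–3 mm right of centre. Descending and gripping.

```bash

python3 -m handwheel '[{"fingers":0.3,"x":0.003,"y":0.015,"z":-0.001,"spin":0},{"fingers":0.3,"x":0.003,"y":0.035,"z":-0.001,"spin":0},{"fingers":0.3,"x":0.003,"y":0.055,"z":-0.001,"spin":0},{"fingers":0.3,"x":0.003,"y":0.071,"z":-0.001,"spin":0},{"fingers":0.3,"x":0.003,"y":0.071,"z":-0.001,"spin":0},{"fingers":-0.2,"x":0.003,"y":0.071,"z":-0.001,"spin":0},{"fingers":-0.5,"x":0.003,"y":0.071,"z":-0.001,"spin":0},{"fingers":-1,"x":0.003,"y":0.071,"z":-0.001,"spin":0},{"fingers":-1,"x":0.003,"y":0.071,"z":-0.001,"spin":0},{"fingers":-1,"x":0.003,"y":0.071,"z":-0.001,"spin":0}]' 40
python3 - <<'E'
from h import *
shift([.572,-.1245,.152],1.377)
o=get_obs(); g=-.194; ex=np.array([np.cos(g),np.sin(g)]); ey=np.array([-ex[1],ex[0]])
h=o['ee_pos'][:2]; org=np.array([.633,-.092])
hinge=org-.006*ex+.085*ey; print('hinge',hinge,'radius',np.linalg.norm(h-hinge))
hi2=h+.050*ex+.130*ey; print('hinge from handle',hi2)
hinge=(hinge+hi2)/2
r=o['eef_rot'][2]; X=np.array([np.cos(r),np.sin(r)]);Z=np.array([-np.sin(r),np.cos(r)])
for th in np.arange(.0,1.71,.08):
    c,s=np.cos(-th),np.sin(-th); d=np.array([[c,-s],[s,c]])@(h-hinge)+hinge-h
    print(round(th,2),'x',round(d@X,4),'z',round(d@Z,4),'spin',round(np.degrees(th),1))
E
```

```text
time_s: 10.35
ee_pos: [0.5716, -0.124, 0.1518]
eef_rot: [-1.571, 0.0, 1.374]
force: [-0.2, -0.1, 0.4]
grip_width: 0.0244
t 10.35 pos [ 0.5716 -0.124   0.1518] rot [-1.571  0.     1.374] F [-0.2 -0.1  0.4] w 0.0244 q6 -1.65
shift [-0.0005 -0.0002 -0.0005] spin -0.16
hinge [ 0.64349931 -0.00743781] radius 0.13693122165933627
hinge from handle [ 0.64569049 -0.00603102]
0.0 x 0.0 z 0.0 spin 0.0
0.08 x 0.0043 z 0.0102 spin 4.6
0.16 x 0.0094 z 0.02 spin 9.2
0.24 x 0.0153 z 0.0293 spin 13.8
0.32 x 0.0219 z 0.0382 spin 18.3
0.4 x 0.0292 z 0.0465 spin 22.9
0.48 x 0.0371 z 0.0542 spin 27.5
0.56 x 0.0456 z 0.0612 spin 32.1
0.64 x 0.0547 z 0.0675 spin 36.7
0.72 x 0.0642 z 0.0731 spin 41.3
0.8 x 0.0741 z 0.0779 spin 45.8
0.88 x 0.0844 z 0.0819 spin 50.4
0.96 x 0.095 z 0.0851 spin 55.0
1.04 x 0.1058 z 0.0874 spin 59.6
1.12 x 0.1168 z 0.0888 spin 64.2
1.2 x 0.1278 z 0.0894 spin 68.8
1.28 x 0.1389 z 0.089 spin 73.3
1.36 x 0.1498 z 0.0878 spin 77.9
1.44 x 0.1607 z 0.0858 spin 82.5
1.52 x 0.1713 z 0.0828 spin 87.1
1.6 x 0.1817 z 0.079 spin 91.7
1.68 x 0.1917 z 0.0744 spin 96.3
```

```bash

python3 -m handwheel '[{"fingers":-1,"x":0,"y":0,"z":0,"spin":0},{"fingers":-1,"x":0,"y":0,"z":0,"spin":0},{"fingers":-1,"x":0,"y":0,"z":0,"spin":0},{"fingers":-1,"x":0,"y":0,"z":0,"spin":0},{"fingers":-1,"x":0,"y":0,"z":0,"spin":0},{"fingers":-1,"x":0.001,"y":0,"z":0.0025,"spin":1.1},{"fingers":-1,"x":0.002,"y":0,"z":0.005,"spin":2.3},{"fingers":-1,"x":0.0043,"y":0,"z":0.0102,"spin":4.6},{"fingers":-1,"x":0.0068,"y":0,"z":0.015,"spin":6.9},{"fingers":-1,"x":0.0094,"y":0,"z":0.02,"spin":9.2}]' 45
python3 - <<'E'
from h import *
shift([.5716,-.124,.152],1.374)
E
```

```text
time_s: 11.35
ee_pos: [0.5532, -0.1114, 0.1516]
eef_rot: [-1.571, 0.001, 1.211]
force: [-2.2, -3.6, 1.5]
grip_width: 0.0155
t 11.35 pos [ 0.5532 -0.1114  0.1516] rot [-1.571e+00  1.000e-03  1.211e+00] F [-2.2 -3.6  1.5] w 0.0155 q6 -1.47
shift [-0.0053 -0.0004 -0.0216] spin -9.32
```

The gate followed to about 0.16 rad with low force, so both catches are free. Since the tool turns with the gate, the same arc table repeats on each call.

```bash

python3 -m handwheel '[{"fingers":-1,"x":0.0043,"y":0,"z":0.0102,"spin":4.6},{"fingers":-1,"x":0.0094,"y":0,"z":0.02,"spin":9.2},{"fingers":-1,"x":0.0153,"y":0,"z":0.0293,"spin":13.8},{"fingers":-1,"x":0.0219,"y":0,"z":0.0382,"spin":18.3},{"fingers":-1,"x":0.0292,"y":0,"z":0.0465,"spin":22.9},{"fingers":-1,"x":0.0371,"y":0,"z":0.0542,"spin":27.5},{"fingers":-1,"x":0.0456,"y":0,"z":0.0612,"spin":32.1},{"fingers":-1,"x":0.0547,"y":0,"z":0.0675,"spin":36.7},{"fingers":-1,"x":0.0642,"y":0,"z":0.0731,"spin":41.3},{"fingers":-1,"x":0.0642,"y":0,"z":0.0731,"spin":41.3}]'
python3 - <<'E'
from h import *
shift([.5716,-.124,.152],1.374)
E
```

```text
time_s: 12.35
ee_pos: [0.5072, -0.0244, 0.1516]
eef_rot: [-1.571, 0.001, 0.492]
force: [-4.0, -0.6, 2.6]
grip_width: 0.0149
t 12.35 pos [ 0.5072 -0.0244  0.1516] rot [-1.571e+00  1.000e-03  4.920e-01] F [-4.  -0.6  2.6] w 0.0149 q6 -0.61
shift [ 0.0097 -0.0004 -0.1182] spin -50.51
```

```bash

python3 -m handwheel '[{"fingers":-1,"x":0.0043,"y":0,"z":0.0102,"spin":4.6},{"fingers":-1,"x":0.0094,"y":0,"z":0.02,"spin":9.2},{"fingers":-1,"x":0.0153,"y":0,"z":0.0293,"spin":13.8},{"fingers":-1,"x":0.0219,"y":0,"z":0.0382,"spin":18.3},{"fingers":-1,"x":0.0292,"y":0,"z":0.0465,"spin":22.9},{"fingers":-1,"x":0.0371,"y":0,"z":0.0542,"spin":27.5},{"fingers":-1,"x":0.0456,"y":0,"z":0.0612,"spin":32.1},{"fingers":-1,"x":0.0547,"y":0,"z":0.0675,"spin":36.7},{"fingers":-1,"x":0.0642,"y":0,"z":0.0731,"spin":41.3},{"fingers":-1,"x":0.069,"y":0,"z":0.0755,"spin":43.5}]'
python3 -m handwheel '[{"fingers":-1,"x":0,"y":0,"z":0,"spin":0},{"fingers":-1,"x":0,"y":0,"z":0,"spin":0},{"fingers":-1,"x":0,"y":0,"z":0,"spin":0},{"fingers":-1,"x":0,"y":0,"z":0,"spin":0},{"fingers":-1,"x":0,"y":0,"z":0,"spin":0},{"fingers":-1,"x":0,"y":0,"z":0,"spin":0},{"fingers":-1,"x":0,"y":0,"z":0,"spin":0},{"fingers":-1,"x":0,"y":0,"z":0,"spin":0},{"fingers":-1,"x":0,"y":0,"z":0,"spin":0},{"fingers":-1,"x":0,"y":0,"z":0,"spin":0}]'
python3 - <<'E'
from h import *
shift([.5716,-.124,.152],1.374)
o=get_obs();h=o['ee_pos'][:2];hg=np.array([.6446,-.0067]);a=lambda p:np.arctan2(*(p-hg)[::-1])
print('gate angle by position',(a(np.array([.5716,-.124]))-a(h))%(2*np.pi),'radius',np.linalg.norm(h-hg))
snap('wrist','wr5');snap('side','side5');t,_=snap('top','top5')
s=np.load('pics/side5.npz')['p']
cv2.imwrite('pics/both5.png',np.hstack([cv2.resize(s[100:460,180:600],(420,360)),cv2.resize(t[110:320,240:560],(380,250)) if 0 else t[100:460,200:580]])[:,:,::-1])
E
```

```text
time_s: 13.35
ee_pos: [0.5328, 0.0745, 0.1516]
eef_rot: [-1.571, 0.001, -0.266]
force: [-5.6, 0.6, 5.4]
grip_width: 0.0153
time_s: 14.35
ee_pos: [0.5324, 0.074, 0.1516]
eef_rot: [-1.57, 0.001, -0.264]
force: [-6.5, 3.5, 5.1]
grip_width: 0.0153
t 14.35 pos [0.5324 0.074  0.1516] rot [-1.57e+00  1.00e-03 -2.64e-01] F [-6.5  3.5  5.1] w 0.0153 q6 0.33
shift [ 0.0894 -0.0006 -0.1809] spin -93.83
gate angle by position 1.6376101009490203 radius 0.1382136412414785
```

View pics/both5.png

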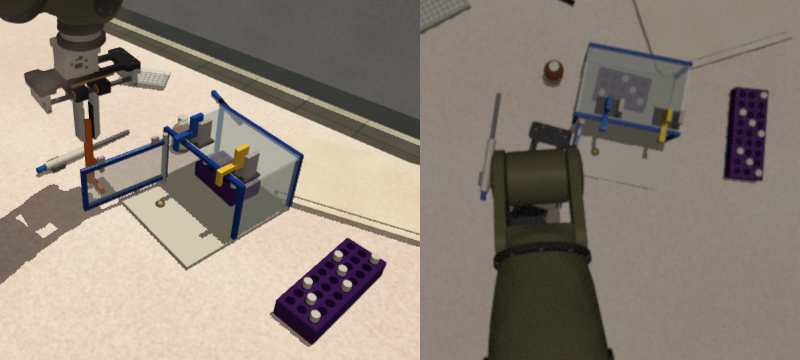

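View pics/wr5.png

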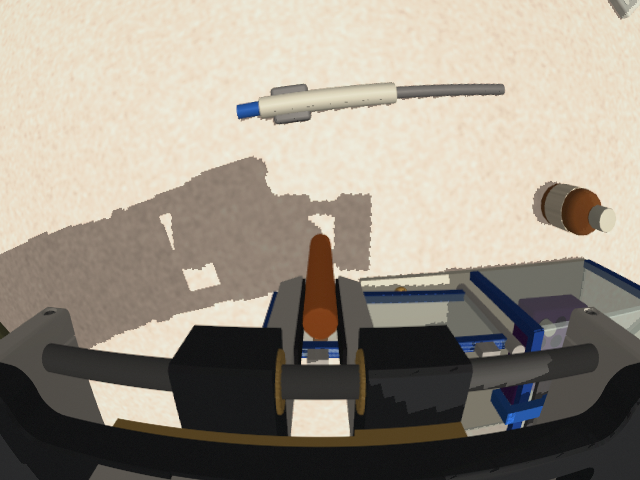

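The gate stands square to the front with the handle gripped at (320,310). The racks, bottle and pipette are where they were, and both tabs are squeezed in. Handing in.

```bash
python3 -c "
from h import *
print(workorder.hand_in()); shift([.53,.074,.15],-.264)"
```

```text
the job is handed in; nothing more can be done
None
the job is handed in; nothing more can be done
```

I squeezed the yellow catch shut first, then the blue one. I then gripped the orange handle and swung the gate past its detent, and handed the job in with the gripper still holding it wide open.

- **Catches:** the jaws closed to 29.7 mm on yellow and 29.6 mm on blue, which is fully squeezed. The gate then opened past both catches with only about 4 N on the wrist.
- **Gate:** it is held at about 1.64 rad (94°), worked out from the handle position. The handle stayed at a steady 138 mm from the hinge point, as it should on its arc.
- **Forces and time:** the highest wrist force in the readings, taken about once a second, was about 9 N. The final grip was set to 45 N and read 15.3 mm on the 16 mm bar. The last reading before handing in was at 14.35 s.
- **Other things on the bench:** in the last pictures both racks, the bottle and the pipette look unmoved. I judged this by eye and did not measure it.

No check failed or disagreed. The only correction was a few millimetres of overshoot above the blue catch, made before squeezing it. My attempt to read the robot's state after handing in was refused, so I have no reading for the final second.

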